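# Present the glass scale plate to the sloped reader

### The arm

A 6-joint arm with a two-finger parallel gripper is mounted at the origin on a cart in front of the work surface, level with it; the furniture and walls round the work are solid. World frame = base frame: x ahead of the robot, y to its left, z up, the work surface at z = 0. Lengths are in m, angles in rad, forces in N, time in s.
With the tool pointing down it reaches from about 0.35 to 0.725 m from the base axis. Payload 6 kg.
Tool frame: the origin (TCP) lies at the very end of the fingers, on their centre line; the grasp point (between the pads) lies 19 mm behind it; z points along the fingers, y is the line along which they close (so a half turn about z gives the same grasp; the last joint's range is limited). The gripper opens to 85 mm and grips with 20 to 120 N. Pads are 22 mm wide; open, the fingers measure 114 mm over their backs; the gripper's body (76 mm by 85 mm) begins 54 mm behind the grasp point. The pads swing forward as they close: fully open they stand 13 mm farther back than shut.
Start: joints at [1.504, 0.04, 0.085, 0, -1.615, -0.334], TCP at [0.234, 0.552, 0.231] pointing down, gripper open.
Joint ranges: [-2.56, 2.56], [-1.29, 2.01], [-1.08, 1.49], [-3.29, 1.98], [-2.81, -0.18], [-2.99, 2.99]. Speed limits (rad/s): [2.57, 2.57, 3.01, 3.14, 3.14, 3.14].

### API

Orientations are given as a unit quaternion [w, x, y, z].
In Python, from plant import status, viewer, order gives the robot as it stands.
- The arm moves only by the tool step_arm, never from a script. Its argument "plan" is one flat list of numbers, 7 for each row, row after row: the finger opening in cm, from 0 to 8.54, then the shift along the tool's x, y, z in cm, then the turn, a rotation vector about the tool's x, y, z in degrees. A call has 1 to 12 rows; each row is the pose to reach, as a shift and turn from the pose commanded when the call began, along the tool's axes at that moment; what a row does not reach only later rows make up. A row lasts 1/10 s, in which the tool goes at most 50 mm and 8.59 degrees, less where a joint would pass 70% of its speed; a pose out of reach is approached as far as the arm can. A call with a gripper value outside its range is refused whole. The fingers move at their own pace and stop on an object; the grip force is fixed at half the most. Time passes only in rows, so rows that repeat a pose let the fingers close. It gives the time, the measured TCP pose, the force, the opening and the grip force at its end, in the units of the state.
- status.get_obs(): the state, without advancing time (a new reading comes with each control period).
- viewer.capture(name): name is "scene" or "side" or "wrist"; returns a dict with "image" (384x512x3 uint8, red, green, blue), "camera_matrix" (3x3 intrinsics, pixels), "extrinsics" (4x4, takes a point from world to camera coordinates). Camera axes: x right, y down, z forward; pixel columns grow to the right and rows downward; lengths in m; the calibration is good to about 2 mm. A picture is of the moment at which its call begins. There is no depth.
- order.sign_off(): hands the job in; it is judged then, once.
The state is a dict: "clock": time; "joint_pos": joint angles; "joint_vel": joint speeds; "joint_torque": joint torques, N m; "ee_pos": TCP position; "ee_rot": TCP orientation; "contact_force": force on the tool from outside, world axes, zero at the start; "ft_torque": the same for the moment, N m; "width": finger opening in m; "gripper_force": force on a finger pad.
Only numpy, scipy, OpenCV 4.12 (cv2) and the standard library are available. Lean on these libraries where they do the work, as an engineer would, in place of code of your own. Each camera call takes 0.05 s, during which the arm holds its last target. There are 200 camera calls.

### The job

One of the two glass plates standing in the slotted wooden case is a scale plate: the small notch in its corner marks its frosted end and tells you which face carries the label. Lift that plate out by its frosted end and present it to the sloped reader label face up, with its clear part on the bed under the reading head and the frosted end overhanging the open side, and push its long edge squarely down the slope into the sprung ledge until the ledge has gone down well over half its short travel. The reader reads only while the ledge is held down, so finish while still gripping the plate by its frosted end and holding it still there; leave the plain glass blank standing in its slot and do not disturb the ring gauge or the flanged bush.

Things in the scene. Friction and masses are not known exactly. Their poses are not given: they have to be found in the camera images.
- plate: Glass scale plate 120 x 44 x 8 mm, 0.11 kg. Starts upright on a long edge, notch corner up, in either slot of the case. Origin: middle of its lower long edge, mid-thickness. Own z up its height (0 to 44 mm), y along its length (-60 to 60), x out of the label face (faces at x = +4 label, -4 back). Frosted whitish end: y = 20 to 60; the rest clear glass, scale drawn on the label face.
- plate_notch (a point): Middle of the notch: a 12 mm cut at 45 degrees across the corner y = 60, z = 44 mm of the plate, at its frosted end. Seen from the label face with the notch at the top, the frosted end is at the right.
- plate_label (a point): Middle of the white paper label, 30 x 15 mm, on the label face of the frosted end, in its lower half (plate y = 41, z = 11, x = 4 mm). It is left uncovered when the plate is gripped across its thickness from above near the top edge.
- blank: Plain clear glass blank, 120 x 44 x 8 mm, without frosted end, label or notch, standing in the other slot. Origin: middle of its lower long edge; y along its length, z up. Leave it alone.
- case: Fixed open wooden case, 148 (own y) x 116 mm (own x), turned any way; origin: middle of its underside. Plates stand along y at x = -30 and +30 on its floor, 6 mm up: their top edge is 50 mm above the bench. Only the plates' ends sit in grooves 3.5 mm deep, 9.2 mm wide, in end walls 24 mm high; long walls 15 mm high; open between the plates.
- bed: Fixed 45-degree bed of the reader. Origin on its surface, 75 mm above the bench, where the plate's lower edge meets the unpressed ledge. Own x straight up the slope, z out of the bed, y level along it. Surface x = -14 to 42, y = -12 to 62 mm. The plate belongs with label face to +z, notched edge up the slope, its y along the bed's -y and its middle at y = 0 to -4.
- bed_stop (a point): Face of the end stop at the bed's closed side, y = 63 mm (here at x = 13, z = 4): the plate's clear end points to it. At the other side, y under -12 mm, the bed is open: the frosted end overhangs with free space for a finger behind it, down to the 12 mm thick foot plate.
- head_tip (a point): Lower end of the reading head, a black tube 26 mm thick, square to the bed over x = 22, y = 30 mm, 46 mm off the bed surface; its bracket rises at the end-stop side. The plate slides in underneath it.
- ledge (a joint): Sprung steel ledge across the foot of the bed, y = -10 to 58 mm: 0 up, grows as pushed down the slope (-x of the bed), hard stop at 0.009 m. Pushes back with 2.5 N at 0 and 4 to 5 N at the stop; the plate's weight does not move it. Its floor is at bed x = -joint.
- ledge_mid (a point): Middle of the ledge's floor (bed y = 24, z = 5.5 mm). The floor is the bottom of a channel for the plate's edge, 11 mm wide (bed z = 0 to 11), between the bed and a 6 mm high front lip whose flare reaches 11 mm above the floor.
- ring_gauge_0: Steel ring gauge, 58 mm across, 16 mm high, loose bystander. Origin: middle of its underside. It stands in front of the tall, solid profile projector that fills the bench from about x = 0.58 m on, y below -0.1 m: keep the arm out of it when swinging over from the right.
- bush: Steel flanged bush, 50 mm across, 35 mm high, loose bystander. Origin: middle of its underside.

How it is judged:
By the outcome, as a careful person would: the job done as asked, in the order asked, and still so for the second after the job is handed in, while the arm keeps its last pose, push and grip.
It also fails if it takes over 42 s, if anything falls off the work surface, if the arm or the gripper's body presses on something with over 40 N, if the wrist force passes 120 N, or if a joint passes its speed limit or range.

## Working session

There is one attempt and no reset: what is moved stays moved. The work goes in short steps, Python scripts to look and compute and a tool call to move; the robot and the scene stay as the last step left them, time stands still between calls to the robot, and variables do not carry over. Pictures are saved under pics/ and viewed, at most 10 in all, crops included, and the job is handed in when it is done.

Besides the shell and the picture viewer there is one more tool, called after ">>>" as name(argument=value, ...), one argument or row to a line, values as JSON. step_arm: Moves the arm, as the interface text tells. Its arguments: {"type":"object","properties":{"plan":{"type":"array"}},"required":["plan"]}

```bash
ls; mkdir -p pics
cat > h.py <<'E'
import numpy as np,cv2
from plant import status,viewer,order
from scipy.spatial.transform import Rotation as R
def cap(n,f=None):
    c=viewer.capture(n); 
    if f: cv2.imwrite('pics/'+f,cv2.cvtColor(c['image'],cv2.COLOR_RGB2BGR))
    return c
def ray(c,uv):
    K=np.array(c['camera_matrix']);E=np.array(c['extrinsics'])
    d=E[:3,:3].T@np.linalg.solve(K,[uv[0],uv[1],1.]);o=-E[:3,:3].T@E[:3,3]
    return o,d/np.linalg.norm(d)
def onz(c,uv,z):
    o,d=ray(c,uv);return o+d*(z-o[2])/d[2]
def tri(c1,u1,c2,u2):
    o,d=ray(c1,u1);p,e=ray(c2,u2)
    s=np.linalg.lstsq(np.c_[d,-e],p-o,rcond=None)[0]
    a,b=o+d*s[0],p+e*s[1];return (a+b)/2,np.linalg.norm(a-b)
def proj(c,P):
    K=np.array(c['camera_matrix']);E=np.array(c['extrinsics'])
    q=K@(E[:3,:3]@np.array(P)+E[:3,3]);return q[:2]/q[2]
def pose():
    s=status.get_obs();q=s['ee_rot'];return np.array(s['ee_pos']),R.from_quat(np.r_[q[1:],q[0]])
E
python3 - <<'E'
from h import *
import pickle
d={n:cap(n,n+'0.png') for n in('scene','side','wrist')}
pickle.dump(d,open('c0.pkl','wb'))
im=[cv2.imread(f'pics/{n}0.png') for n in d]
for n in d: print(n,ray(d[n],(256,192)),d[n]['camera_matrix'][0])
print(status.get_obs())
E
```

```text
pics
scene (array([-0.11661929, -0.5248141 ,  0.5429065 ]), array([ 0.64436897,  0.63018281, -0.4331954 ])) [426.60398421   0.         249.8935185 ]
side (array([ 0.37246084, -0.92776223,  0.64785987]), array([ 0.11844729,  0.87475821, -0.46985988])) [449.68146469   0.         257.7944083 ]
wrist (array([0.30825041, 0.52074669, 0.373182  ]), array([-0.29374166,  0.13461124, -0.94635915])) [306.18587546   0.         258.73594843]
{'clock': 0.15, 'joint_pos': array([ 1.50370919e+00,  4.06647485e-02,  8.40560326e-02, -3.45056809e-04,
       -1.61550384e+00, -3.33723715e-01]), 'joint_vel': array([-0.0014808 , -0.00065647,  0.00403829,  0.0015528 , -0.00158685,
        0.00079754]), 'joint_torque': array([-2.93957339e-03, -3.68621635e+01,  3.47687423e+01,  6.93600431e+00,
       -4.49135856e-03, -3.27905042e-06]), 'ee_pos': array([0.23392743, 0.55224534, 0.23052043]), 'ee_rot': array([ 6.75184984e-04,  9.79987238e-01, -1.99059165e-01, -8.33526006e-05]), 'contact_force': array([-0.39239171, -0.85335653, -1.26466368]), 'ft_torque': array([-0.02731671,  0.02515019,  0.0622063 ]), 'gripper_force': 0.0, 'width': 0.08502395814939659}
```

View pics/scene0.png

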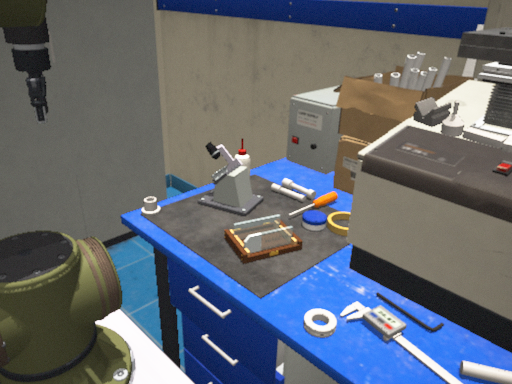

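View pics/side0.png

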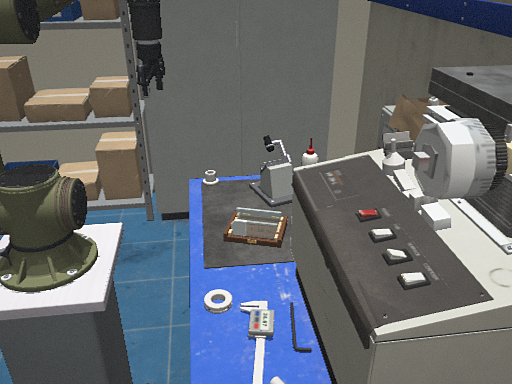

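Scene: the case is at about (262,238), the reader at (233,185), the bush at (150,205) and the ring at (320,322). In the side view the case is at (256,227) and the reader at (272,180). Next I'll enlarge these areas.

Run:
```python
import cv2,numpy as np
a=cv2.imread('pics/scene0.png')[205:270,215:311];b=cv2.imread('pics/side0.png')[195:260,210:306]
c=cv2.imread('pics/scene0.png')[130:220,190:280];d=cv2.imread('pics/side0.png')[125:215,240:330]
f=lambda i,w,h:cv2.resize(i,(w,h),interpolation=cv2.INTER_CUBIC)
cv2.imwrite('pics/z1.png',np.vstack([np.hstack([f(a,400,271),f(b,400,271)]),np.hstack([f(c,325,325),f(d,325,325),np.zeros((325,150,3),np.uint8)])]))
```

```text
(no output)
```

View pics/z1.png

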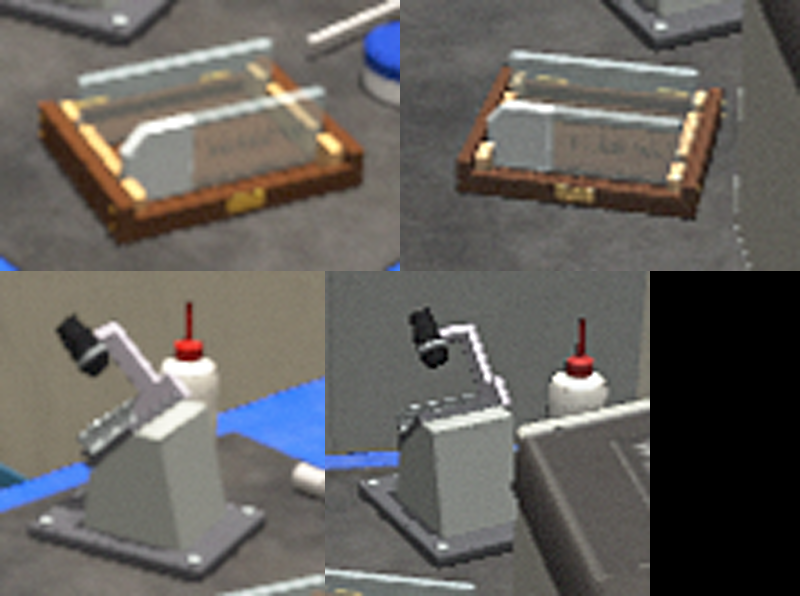

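The near plate (z1 top) has the notch and frosted end at its left. I see no label on the camera side, so the label faces away, toward the blank. The reader's bed slopes to the left, with its bracket at the right. Now a coarse triangulation.

Run:
```python
from h import *
import pickle
d=pickle.load(open('c0.pkl','rb'));a,b=d['scene'],d['side']
S=lambda u,v:(215+.24*u,205+.24*v)
D=lambda u,v:(210+.24*(u-400),195+.24*v)
T=lambda u,v:(190+u/3.611,130+(v-271)/3.611)
U=lambda u,v:(240+(u-325)/3.611,125+(v-271)/3.611)
for n,p,q,z in[('notchlow',S(125,150),D(488,124),.038),('notchup',S(160,122),D(512,104),.05),('rtop',S(322,92),D(682,122),.05),('blankL',S(80,80),D(510,55),.05),('blankR',S(270,43),D(697,72),.05)]:
    t,e=tri(a,p,b,q);print(n,t.round(3),round(e,4),onz(a,p,z).round(3),onz(b,q,z).round(3))
for n,p,q in[('headtip',T(93,362),U(432,358)),('ledgeleft?',T(92,455),U(402,437)),('footnear',T(190,572),U(440,557)),('footleft',T(35,525),U(365,490)),('bracktop',T(112,328),U(468,330)),('footright',T(258,515),U(513,537))]:
    t,e=tri(a,p,b,q);print(n,t.round(3),round(e,4))
```

```text
notchlow [0.441 0.048 0.036] 0.0041 [0.44  0.049 0.038] [0.44  0.041 0.038]
notchup [0.455 0.037 0.054] 0.0013 [0.46  0.043 0.05 ] [0.455 0.043 0.05 ]
rtop [0.554 0.01  0.047] 0.0022 [0.549 0.006 0.05 ] [0.554 0.008 0.05 ]
blankL [0.46  0.106 0.048] 0.0007 [0.458 0.104 0.05 ] [0.459 0.102 0.05 ]
blankR [0.574 0.067 0.047] 0.0019 [0.569 0.063 0.05 ] [0.573 0.065 0.05 ]
headtip [0.583 0.317 0.125] 0.0031
ledgeleft? [0.553 0.283 0.069] 0.0021
footnear [0.571 0.195 0.001] 0.0006
footleft [0.526 0.32  0.004] 0.0048
bracktop [0.616 0.334 0.141] 0.0013
footright [0.627 0.18  0.029] 0.0099
```

>>> step_arm(
  plan=[8.5,40,26,-3,0,0,0,8.5,40,26,-3,0,0,0,8.5,40,26,-3,0,0,0,8.5,40,26,-3,0,0,0,8.5,40,26,-3,0,0,0,8.5,40,26,-3,0,0,0,8.5,40,26,-3,0,0,0,8.5,40,26,-3,0,0,0,8.5,40,26,-3,0,0,0,8.5,40,26,-3,0,0,0,8.5,40,26,-3,0,0,0,8.5,40,26,-3,0,0,0],
)

```text
clock: 1.35
ee_pos: [0.501, 0.1565, 0.2609]
ee_rot: [0.0, 0.98, -0.2, -0.0]
contact_force: [-0.5, 0.5, -0.0]
width: 0.0845
gripper_force: 0.0
```

Run:
```python
from h import *
import pickle
c=cap('wrist','w1.png');pickle.dump(c,open('w1.pkl','wb'))
p,r=pose();print(p.round(4),r.as_matrix().round(3),status.get_obs()['joint_pos'].round(3),ray(c,(256,192)))
im=cv2.imread('pics/w1.png');cv2.imwrite('pics/w1b.png',cv2.resize(im,(800,600),interpolation=cv2.INTER_CUBIC))
```

```text
[0.5007 0.1571 0.2609] [[ 0.921 -0.39  -0.001]
 [-0.39  -0.921 -0.   ]
 [-0.001  0.    -1.   ]] [ 0.688 -0.154 -0.047 -0.    -1.678  0.482] (array([0.57534451, 0.12469347, 0.40361476]), array([-0.29374607,  0.13630309, -0.94611559]))
```

View pics/w1b.png

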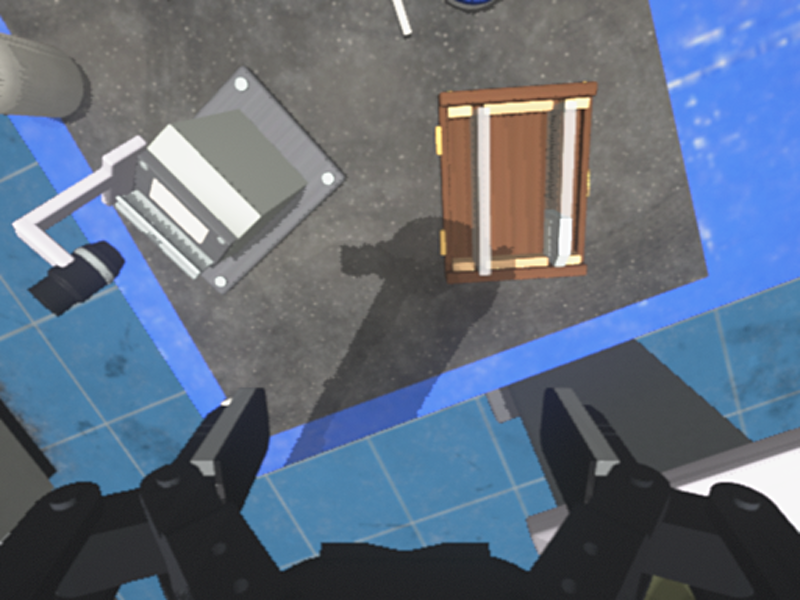

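The wrist view (800 px wide) shows the case at (515,180). The scale plate is the right strip, (570,103) to (560,265), with its frosted end at the bottom; the blank is at x≈483. The reader's ledge runs from (115,200) to (200,275), its bracket and closed end at upper left, and the slope rises to the right. I'll move the camera over the reader for a second view.

>>> step_arm(
  plan=[8.5,-6,-14,0,0,0,0,8.5,-6,-14,0,0,0,0,8.5,-6,-14,0,0,0,0,8.5,-6,-14,0,0,0,0,8.5,-6,-14,0,0,0,0],
)

```text
clock: 1.9
ee_pos: [0.4991, 0.3113, 0.2603]
ee_rot: [0.001, 0.98, -0.197, -0.0]
contact_force: [-0.3, -0.3, -0.1]
width: 0.0848
gripper_force: 0.0
```

Run:
```python
from h import *
import pickle
c=cap('wrist','w2.png');pickle.dump(c,open('w2.pkl','wb'))
p,r=pose();print(p.round(4),ray(c,(256,192)))
w1=pickle.load(open('w1.pkl','rb'))
for k in (w1,c): print(proj(k,(.56,.29,.08)).round(),proj(k,(.583,.317,.125)).round())
a=cv2.imread('pics/w2.png');u,v=proj(c,(.56,.29,.08)).astype(int)
x0=max(0,u-80);y0=max(0,v-75);print(x0,y0)
b=cv2.imread('pics/w1.png')[70:190,0:200]
o=np.zeros((600,800,3),np.uint8)
z=cv2.resize(a[y0:y0+150,x0:x0+160],None,fx=4,fy=4,interpolation=cv2.INTER_CUBIC);o[:z.shape[0],:z.shape[1]]=z
cv2.imwrite('pics/w2b.png',o)
# plate strip in w1: bright low-sat
im=w1['image'].astype(int);h=cv2.cvtColor(w1['image'],cv2.COLOR_RGB2HSV)
for y in range(66,174,12): print(y,[(int(h[y,x,1]),int(h[y,x,2])) for x in range(346,374,2)])
```

```text
[0.4995 0.3102 0.261 ] (array([0.57367746, 0.28013694, 0.40307149]), array([-0.29495145,  0.13361736, -0.94612369]))
[124. 164.] [ 67. 165.]
[255. 105.] [215.  94.]
175 29
66 [(54, 249), (55, 249), (56, 248), (60, 251), (108, 200), (93, 135), (48, 107), (25, 103), (15, 255), (2, 248), (2, 247), (6, 247), (36, 247), (35, 247)]
78 [(124, 136), (127, 129), (77, 123), (48, 96), (36, 92), (42, 103), (47, 103), (43, 141), (15, 235), (15, 234), (14, 236), (53, 202), (130, 143), (104, 59)]
90 [(124, 136), (122, 128), (65, 118), (31, 83), (40, 89), (46, 106), (60, 120), (41, 162), (14, 235), (15, 234), (14, 236), (75, 183), (122, 117), (113, 70)]
102 [(123, 139), (119, 129), (61, 117), (37, 82), (40, 96), (40, 102), (58, 115), (31, 215), (14, 234), (15, 235), (15, 236), (104, 159), (114, 96), (114, 105)]
114 [(123, 135), (114, 130), (53, 115), (36, 86), (39, 99), (53, 116), (62, 124), (27, 226), (15, 234), (15, 236), (47, 218), (123, 147), (91, 67), (119, 126)]
126 [(123, 137), (93, 123), (42, 104), (37, 83), (41, 99), (49, 110), (45, 146), (15, 233), (14, 234), (14, 238), (54, 197), (124, 125), (91, 73), (122, 150)]
138 [(120, 134), (54, 123), (4, 114), (7, 111), (7, 113), (6, 120), (6, 135), (3, 225), (1, 222), (11, 229), (90, 164), (113, 108), (103, 94), (122, 153)]
150 [(118, 140), (38, 128), (17, 138), (7, 137), (4, 114), (5, 108), (3, 244), (0, 248), (0, 247), (3, 255), (75, 160), (88, 78), (116, 128), (123, 155)]
162 [(89, 126), (29, 123), (11, 136), (4, 133), (5, 113), (2, 107), (1, 255), (0, 248), (1, 249), (2, 238), (87, 126), (95, 129), (107, 155), (120, 147)]
```

View pics/w2b.png

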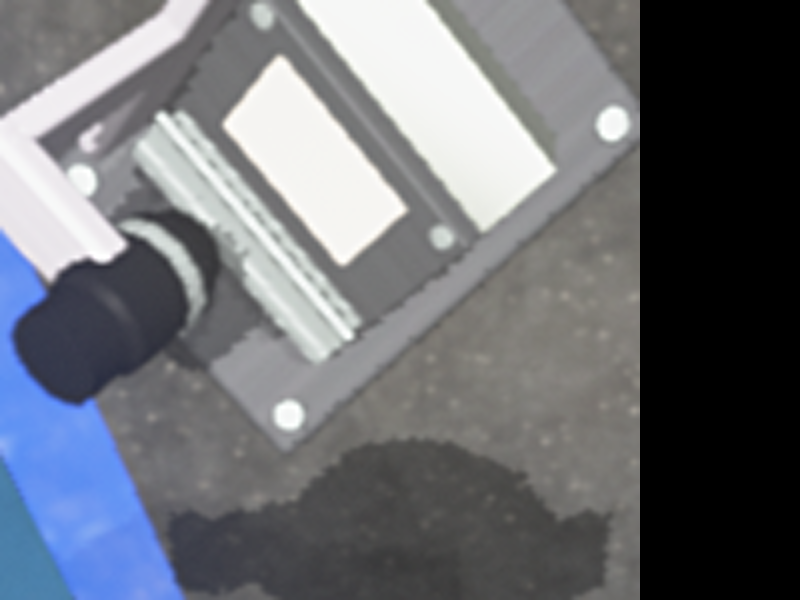

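This shows the bed clearly (crop 4x, offset 175,29). The upper open corner of the bed is near (470,240), the ledge lip runs from (160,115) to (350,335), the foot edge from (287,450) to (635,130), the white window is centred at (315,160), and the head is at (190,250).

Run:
```python
from h import *
import pickle
c=pickle.load(open('w2.pkl','rb'))
F=lambda p:(175+(p[0]+.5)/4-.5,29+(p[1]+.5)/4-.5)
Z=lambda p,z:onz(c,F(p),z)
def head(a,b,z):
    d=Z(b,z)-Z(a,z);return np.degrees(np.arctan2(d[1],d[0])).round(2),np.linalg.norm(d).round(4)
print('foot edge (bed x)',head((287,450),(637,133),.012))
print('lip y',head((352,335),(160,115),.083))
print('top edge y',head((470,240),(270,5),.1047))
print('win low y',head((344,266),(223,123),.09),'win top y',head((408,210),(282,57),.1))
print('blockedge',head((483,231),(300,0),.1047),head((555,171),(430,0),.1))
o=lambda a,w:print(a,w.round(4))
ax=np.radians(-65.);
for az in(-66,-64.5,-63):
    a=np.radians(az);h=np.array([np.cos(a),np.sin(a),0]);X=(h+[0,0,1])/2**.5;Y=np.array([-h[1],h[0],0]);Zb=np.cross(X,Y)
    P=Z((470,240),.1047);O=P-.042*X+.012*Y
    print(az,O.round(4))
    g=lambda x,y,z:((np.array(proj(c,O+x*X+y*Y+z*Zb))-[175,29]+.5)*4-.5).round()
    for n,q in dict(lowopen=(.0,-.012,0),mid=(.02,-.012,0),ledgeopen=(0,-.01,0),lipopen=(.011,-.01,.012),lipclosed=(.011,.058,.012),liplow=(.006,-.01,.0125),tip=(.022,.03,.046),topclosed=(.042,.062,0),win=(.022,.03,0)).items(): print(' ',n,g(*q))
```

```text
foot edge (bed x) (np.float64(-70.92), np.float64(0.1405))
lip y (np.float64(19.24), np.float64(0.0694))
top edge y (np.float64(20.14), np.float64(0.0667))
win low y (np.float64(18.78), np.float64(0.0431)) win top y (np.float64(18.94), np.float64(0.0435))
blockedge (np.float64(18.35), np.float64(0.0635)) (np.float64(17.2), np.float64(0.0463))
-66 [0.5597 0.284  0.075 ]
  lowopen [377. 327.]
  mid [419. 288.]
  ledgeopen [372. 322.]
  lipopen [371. 328.]
  lipclosed [162. 124.]
  liplow [360. 339.]
  tip [192. 266.]
  topclosed [231.  -4.]
  win [297. 158.]
-64.5 [0.5589 0.284  0.075 ]
  lowopen [379. 329.]
  mid [420. 289.]
  ledgeopen [374. 324.]
  lipopen [374. 331.]
  lipclosed [160. 133.]
  liplow [363. 342.]
  tip [193. 273.]
  topclosed [225.   3.]
  win [295. 163.]
-63 [0.558  0.2839 0.075 ]
  lowopen [382. 331.]
  mid [421. 291.]
  ledgeopen [376. 326.]
  lipopen [376. 333.]
  lipclosed [158. 142.]
  liplow [365. 344.]
  tip [194. 281.]
  topclosed [220.  10.]
  win [293. 168.]
```

Run:
```python
from h import *
import pickle
c=pickle.load(open('w2.pkl','rb'));w1=pickle.load(open('w1.pkl','rb'))
az=-71.;a=np.radians(az);h=np.array([np.cos(a),np.sin(a),0]);X=(h+[0,0,1])/2**.5;Y=np.array([-h[1],h[0],0]);Zb=np.cross(X,Y)
F=lambda p:(175+(p[0]+.5)/4-.5,29+(p[1]+.5)/4-.5)
P=onz(c,F((470,240)),.1047);O=P-.042*X+.012*Y;print(O.round(4))
g=lambda x,y,z:((np.array(proj(c,O+x*X+y*Y+z*Zb))-[175,29]+.5)*4-.5).round()
for n,q in dict(low=(.0,-.012,0),lipopen=(.011,-.01,.012),lipclosed=(.011,.058,.012),tip=(.022,.03,.046),topclosed=(.042,.062,0),win=(.022,.03,0)).items(): print(n,g(*q),(np.array(proj(w1,O+q[0]*X+q[1]*Y+q[2]*Zb))/.64).round(1))
def inpl(p,z):  # bed coords of pixel on plane bed z
    o,d=ray(c,F(p));t=((O+z*Zb-o)@Zb)/(d@Zb);q=o+d*t-O;return (1000*np.array([q@X,q@Y])).round(1)
print('win',[inpl(p,0) for p in((344,266),(223,123),(408,210),(282,57))],'openlow',inpl((357,328),0),'corner2',inpl((265,5),0),'screws',inpl((262,14),0),inpl((440,237),0))
print('lip',[inpl(p,.0115) for p in((352,335),(160,115))],[inpl(p,.017) for p in((318,360),(137,152))])
# plate
hs=cv2.cvtColor(w1['image'],cv2.COLOR_RGB2HSV)
m=((hs[...,2]>195)&(hs[...,1]<35)).astype(np.uint8)
for lo,hi in((352,376),(300,320)):
  pts=[]
  for y in range(72,166):
    x=np.where(m[y,lo:hi])[0]+lo
    if 5<=len(x)<=11: pts.append((y,x.min(),x.max()))
  pts=np.array(pts,float);W=np.array([onz(w1,((l+r)/2,y),.05)[:2] for y,l,r in pts])
  wd=np.mean([np.linalg.norm(onz(w1,(r+.5,y),.05)-onz(w1,(l-.5,y),.05)) for y,l,r in pts])
  vx,vy,x0,y0=cv2.fitLine(W.astype(np.float32),cv2.DIST_HUBER,0,.001,.001).ravel();n=np.array([-vy,vx])
  print('plate line',np.degrees(np.arctan2(vy,vx)),x0,y0,'width',wd,'resid',np.abs((W-[x0,y0])@n).max(),len(W),W[0],W[-1])
# ends: column profile along strip
for y in list(range(60,76))+list(range(158,180)): print(y,hs[y,357:371:2,2].tolist())
```

```text
[0.5625 0.284  0.075 ]
low [370. 320.] [216.1 260.9]
lipopen [364. 320.] [204.1 265.4]
lipclosed [172.  96.] [122.6 189. ]
tip [190. 239.] [113.9 248.5]
topclosed [252. -27.] [136.  151.6]
win [304. 142.] [173.5 204.4]
win [array([5.5, 2.6]), array([ 5.7, 47.2]), array([33.4,  2.4]), array([33.4, 46.1])] openlow [ -5.7 -11.5] corner2 [39.2 55.7] screws [36.9 55.1] [35.7 -7.1]
lip [array([  3.6, -11. ]), array([ 3.1, 57.8])] [array([ -6.1, -10.1]), array([-5.6, 56. ])]
plate line -19.090958 0.49672595 0.031084906 width 0.00783911385791645 resid 0.002562468219735219 94 [0.54536212 0.0138914 ] [0.4469049  0.04561658]
plate line -19.618223 0.53018266 0.08283364 width 0.00726462225989081 resid 0.0006246697843035554 94 [0.56864869 0.06845955] [0.47153341 0.10338619]
60 [162, 163, 163, 159, 154, 151, 143]
61 [145, 143, 135, 123, 113, 116, 107]
62 [109, 95, 81, 89, 117, 141, 178]
63 [79, 76, 101, 203, 236, 247, 255]
64 [109, 105, 162, 255, 254, 250, 250]
65 [126, 106, 174, 253, 249, 248, 247]
66 [121, 99, 182, 250, 247, 247, 247]
67 [110, 99, 189, 250, 247, 248, 248]
68 [110, 100, 189, 251, 
[... 459 characters left out ...]
 253, 166, 126, 139]
163 [175, 246, 245, 244, 209, 204, 225]
164 [212, 241, 240, 244, 252, 255, 255]
165 [233, 241, 240, 246, 248, 249, 249]
166 [240, 241, 241, 247, 247, 248, 249]
167 [245, 241, 243, 250, 250, 250, 254]
168 [246, 244, 245, 255, 255, 254, 246]
169 [246, 245, 209, 179, 182, 159, 141]
170 [202, 191, 148, 118, 123, 126, 128]
171 [153, 149, 146, 149, 151, 154, 155]
172 [152, 152, 155, 158, 157, 157, 157]
173 [155, 158, 158, 159, 159, 158, 159]
174 [160, 159, 160, 161, 162, 160, 161]
175 [163, 162, 160, 160, 164, 160, 159]
176 [154, 152, 146, 140, 152, 136, 134]
177 [116, 119, 109, 110, 122, 113, 113]
178 [109, 112, 106, 109, 110, 106, 108]
179 [118, 114, 111, 112, 110, 101, 108]
```

Run:
```python
from h import *
import pickle
c=pickle.load(open('w2.pkl','rb'));w1=pickle.load(open('w1.pkl','rb'))
az=-71.;a=np.radians(az);h=np.array([np.cos(a),np.sin(a),0]);X=(h+[0,0,1])/2**.5;Y=np.array([-h[1],h[0],0]);Zb=np.cross(X,Y)
O=np.array([.5625,.284,.075])
def win(k,g):
    m=cv2.inRange(cv2.cvtColor(k['image'],cv2.COLOR_RGB2GRAY),190,255)
    cs,_=cv2.findContours(m,cv2.RETR_EXTERNAL,cv2.CHAIN_APPROX_NONE)
    q=max((s for s in cs if cv2.contourArea(s)>60 and np.hypot(*(np.array(cv2.minAreaRect(s)[0])-g))<12),key=cv2.contourArea)
    A=cv2.approxPolyDP(cv2.convexHull(q),4,True).reshape(-1,2)
    print('area',cv2.contourArea(q),A.tolist());return A.astype(float)
g2=np.array(F:=(175+315/4,29+160/4));A=win(c,g2);B=win(w1,np.array([180,210])*.64)
if len(A)==4==len(B):
  f=lambda A:A[np.argsort(np.arctan2(*(A-A.mean(0)).T))]
  for p,q in zip(f(A),f(B)):
    t,e=tri(c,p,w1,q);d=t-O;print(t.round(4),round(e,4),'bed',(1000*np.array([d@X,d@Y,d@Zb])).round(1))
# case corners
C=[onz(w1,(u*.64,v*.64),.024) for u,v in((440,93),(596,83),(586,270),(446,282))]
print(np.round(C,3),np.mean(C,0).round(4))
for i,j in((0,1),(1,2),(3,2),(0,3)):
    d=C[j]-C[i];print(np.degrees(np.arctan2(d[1],d[0])).round(1),np.linalg.norm(d).round(4))
```

```text
area 1038.5 [[244, 43], [276, 81], [261, 94], [231, 61]]
area 459.0 [[128, 155], [96, 126], [99, 114], [132, 146]]
[0.6141 0.2776 0.0979] 0.0001 bed [32.3 46.7  0. ]
[0.6068 0.2955 0.081 ] 0.0003 bed [ 6.8 45.7  1.7]
[0.5673 0.2804 0.0817] 0.0003 bed [8.2 3.3 1.2]
[0.5735 0.2631 0.1002] 0.0014 bed [34.4  3.6  1.3]
[[ 0.593  0.089  0.024]
 [ 0.555 -0.018  0.024]
 [ 0.422  0.029  0.024]
 [ 0.457  0.138  0.024]] [0.5067 0.0595 0.024 ]
-109.7 0.1136
160.8 0.1412
-108.0 0.1151
160.2 0.1448
```

>>> step_arm(
  plan=[4,7.25,26.1,16,0,0,-3.5,4,7.25,26.1,16,0,0,-3.5,4,7.25,26.1,16,0,0,-3.5,4,7.25,26.1,16,0,0,-3.5,4,7.25,26.1,16,0,0,-3.5,4,7.25,26.1,16,0,0,-3.5,4,7.25,26.1,16,0,0,-3.5,4,7.25,26.1,16,0,0,-3.5,4,7.25,26.1,16,0,0,-3.5],
)

```text
clock: 2.85
ee_pos: [0.4657, 0.0406, 0.1026]
ee_rot: [-0.0, 0.986, -0.169, 0.001]
contact_force: [-0.2, -0.1, 0.2]
width: 0.0398
gripper_force: 0.0
```

Run:
```python
from h import *
import pickle
c=cap('wrist','w3.png');pickle.dump(c,open('w3.pkl','wb'))
p,r=pose();print(p.round(4),np.degrees(np.arctan2(*r.as_matrix()[1::-1,0])),status.get_obs()['joint_pos'].round(2),status.get_obs()['width'])
pc=np.array([.4967,.0312,0]);y=np.array([-.943,.332,0]);x=np.array([.332,.943,0])
for q in((-60,0,44),(20,0,44),(34,4,44),(34,-4,44),(48,0,44)): print(q,(proj(c,pc+y*q[0]/1e3+x*q[1]/1e3+[0,0,.006+q[2]/1e3])*1.5625).round())
print('tcp',(proj(c,p)*1.5625).round())
cv2.imwrite('pics/w3b.png',cv2.resize(cv2.imread('pics/w3.png'),(800,600)))
```

```text
[0.4659 0.0412 0.1027] -19.46021876216719 [ 0.52 -0.31 -0.46  0.   -1.41  0.71] 0.04001243281722957
(-60, 0, 44) [401. 105.]
(20, 0, 44) [402. 304.]
(34, 4, 44) [393. 334.]
(34, -4, 44) [411. 334.]
(48, 0, 44) [402. 363.]
tcp [403. 390.]
```

View pics/w3b.png

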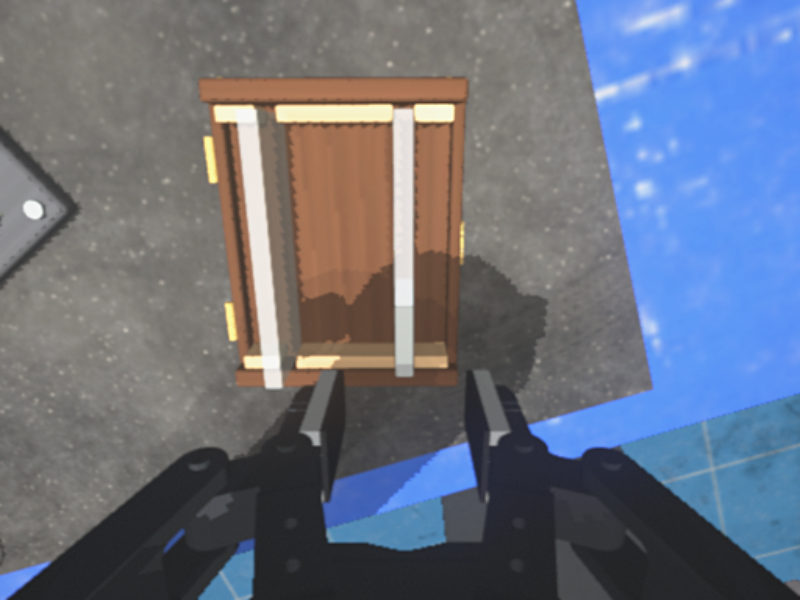

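The plate's top strip is at x≈403 with the frost boundary at y≈305. Predictions were 402 and 304, so I'll descend and grip.

>>> step_arm(
  plan=[4,-0.15,-0.1,4,0,0,0,4,-0.15,-0.1,7.65,0,0,0,4,-0.15,-0.1,7.65,0,0,0,0.3,-0.15,-0.1,7.65,0,0,0,0.3,-0.15,-0.1,7.65,0,0,0,0.3,-0.15,-0.1,7.65,0,0,0,0.3,-0.15,-0.1,7.65,0,0,0,0.3,-0.15,-0.1,7.65,0,0,0],
)

```text
clock: 3.7
ee_pos: [0.4656, 0.0422, 0.0278]
ee_rot: [-0.0, 0.986, -0.169, 0.002]
contact_force: [-2.5, -1.5, 5.5]
width: 0.0065
gripper_force: 61.0
```

>>> step_arm(
  plan=[0.3,0,0,-1,0,0,0,0.3,0,0,-3,0,0,0,0.3,0,0,-7,0,0,0,0.3,0,0,-11,0,0,0,0.3,0,0,-15,0,0,0,0.3,0,0,-15,0,0,0,0.3,0,0,-15,0,0,0],
)

```text
clock: 4.4
ee_pos: [0.4646, 0.0427, 0.1766]
ee_rot: [-0.001, 0.986, -0.169, 0.001]
contact_force: [0.3, -0.0, -1.9]
width: 0.0068
gripper_force: 60.0
```

Run:
```python
from h import *
import pickle
c=cap('wrist','w4.png');s=cap('side','s4.png');sc=cap('scene','sc4.png');pickle.dump((c,s,sc),open('c4.pkl','wb'))
p,r=pose();o=status.get_obs();print(p.round(4),r.as_matrix().round(3).tolist(),o['joint_pos'].round(2),o['width'],o['contact_force'].round(1),o['ft_torque'].round(2))
def crop(k,f):
    u,v=proj(k,p).astype(int);print(u,v);im=cv2.cvtColor(k['image'],cv2.COLOR_RGB2BGR)
    return cv2.resize(im[v-50:v+60,u-55:u+55],(400,400),interpolation=cv2.INTER_CUBIC)
w=cv2.resize(cv2.cvtColor(c['image'],cv2.COLOR_RGB2BGR)[180:384,110:400],(285,200))
z=np.zeros((600,800,3),np.uint8);z[:400,:400]=crop(s,1);z[:400,400:]=crop(sc,1);z[400:,:285]=w
cv2.imwrite('pics/z4.png',z)
```

```text
[0.4636 0.0421 0.1738] [[0.943, -0.333, -0.002], [-0.333, -0.943, -0.0], [-0.002, 0.001, -1.0]] [ 0.53 -0.33 -0.35 -0.   -1.55  0.71] 0.006972926591957688 [ 0.5 -0.2 -1.2] [0.   0.03 0.01]
239 175
256 183
```

View pics/z4.png

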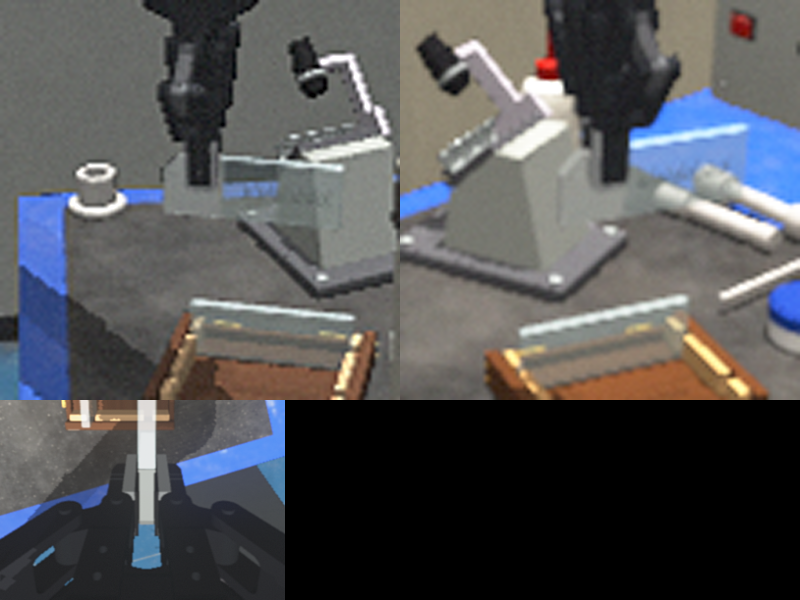

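The plate is held level by its frosted end and the blank still stands in its slot. Next I'll compute the move to a point up the slope.

```bash
cat >> h.py <<'E'
az=np.radians(-71.);_h=np.array([np.cos(az),np.sin(az),0]);X=(_h+[0,0,1])/2**.5;Y=np.array([-_h[1],_h[0],0]);Zb=np.cross(X,Y);O=np.array([.5625,.284,.0755])
RT=np.c_[Y,-Zb,-X]
def bed(P): return np.array([X,Y,Zb])@(P-O)
def togo(b,ps=None):
    p,r=ps or pose();T=O+b[0]*X+b[1]*Y+b[2]*Zb
    return (100*r.inv().apply(T-p)).round(2),np.degrees((r.inv()*R.from_matrix(RT)).as_rotvec()).round(2),T.round(3)
E
python3 - <<'E'
from h import *
import pickle
c=pickle.load(open('c4.pkl','rb'))[0];p,r=pose();M=r.as_matrix()
for _ in range(4): p=(p+pose()[0])/2
Pt=onz(c,(259.6,249),p[2]+.0235);d=(Pt-p)@M;print('frost edge in tool mm',(d*1000).round(1),'-> TCP plate y',20+d[0]*1000)
print(togo((.105,-.036,.020)))
# path check: min heights of plate ends
t,rv,T=togo((.105,-.036,.020));
for s in np.linspace(0,1,7):
    q=r*R.from_rotvec(np.radians(rv)*s);P=p+(T-p)*s
    print((P+q.apply([.094,0,.020])).round(3),(P+q.apply([-.026,0,.02])).round(3))
E
```

```text
frost edge in tool mm [ 12.7  -0.5 -23.5] -> TCP plate y 32.66039645152297
(array([  2.19, -19.16,   0.97]), array([ 43.28, -14.99, -36.48]), array([0.548, 0.215, 0.164]))
[0.552 0.011 0.154] [0.439 0.051 0.154]
[0.569 0.052 0.149] [0.452 0.08  0.153]
[0.584 0.094 0.145] [0.465 0.108 0.153]
[0.598 0.136 0.144] [0.479 0.136 0.152]
[0.611 0.178 0.144] [0.492 0.164 0.152]
[0.622 0.219 0.146] [0.505 0.192 0.151]
[0.632 0.259 0.15 ] [0.519 0.22  0.15 ]
```

>>> step_arm(
  plan=[0.3,1.8,-18.85,0.97,43.28,-14.99,-36.48,0.3,1.8,-18.85,0.97,43.28,-14.99,-36.48,0.3,1.8,-18.85,0.97,43.28,-14.99,-36.48,0.3,1.8,-18.85,0.97,43.28,-14.99,-36.48,0.3,1.8,-18.85,0.97,43.28,-14.99,-36.48,0.3,1.8,-18.85,0.97,43.28,-14.99,-36.48,0.3,1.8,-18.85,0.97,43.28,-14.99,-36.48,0.3,1.8,-18.85,0.97,43.28,-14.99,-36.48,0.3,1.8,-18.85,0.97,43.28,-14.99,-36.48,0.3,1.8,-18.85,0.97,43.28,-14.99,-36.48,0.3,1.8,-18.85,0.97,43.28,-14.99,-36.48],
)

```text
clock: 5.65
ee_pos: [0.5436, 0.2146, 0.166]
ee_rot: [-0.377, 0.911, 0.154, -0.062]
contact_force: [0.3, 0.8, -0.9]
width: 0.0068
gripper_force: 59.9
```

Run:
```python
from h import *
import pickle
c=cap('wrist','w5.png');s=cap('side','s5.png');sc=cap('scene','sc5.png');pickle.dump((c,s,sc),open('c5.pkl','wb'))
p,r=pose();o=status.get_obs();print((bed(p)*1000).round(1),togo((.105,-.041,.020)),o['joint_pos'].round(2),o['width'],o['contact_force'].round(1))
f=lambda k,u,v,a,b:cv2.resize(cv2.cvtColor(k['image'],cv2.COLOR_RGB2BGR)[v:v+90,u:u+90],(400,400),interpolation=cv2.INTER_CUBIC)
z=np.zeros((600,800,3),np.uint8);z[300:,:400]=f(s,235,125,0,0)[:300];z[300:,400:]=f(sc,190,130,0,0)[:300]
z[:300,:400]=cv2.resize(cv2.cvtColor(c['image'],cv2.COLOR_RGB2BGR),(400,300))
cv2.imwrite('pics/z5.png',z)
```

```text
[106.  -40.5  21.8] (array([-0.05,  0.18,  0.1 ]), array([ 0.06, -0.08,  0.16]), array([0.543, 0.214, 0.164])) [ 0.2   0.14  0.14 -0.78 -1.66  1.67] 0.006903407620208239 [ 0.1 -0.7 -0.7]
```

View pics/z5.png

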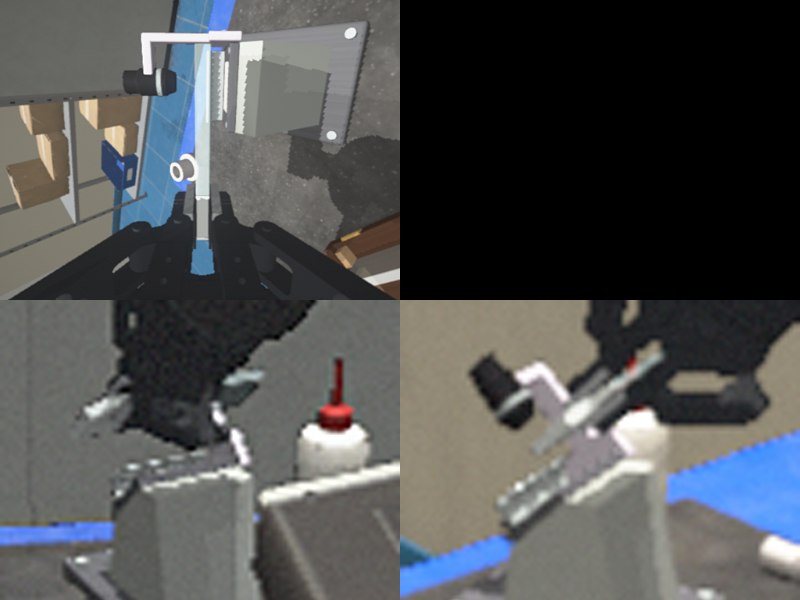

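The plate is parallel to the bed, below the head and clear of the bracket: in the wrist pane its edge is at x≈204, the head at (150,80) and the bracket at (215,40). Going down the slope.

>>> step_arm(
  plan=[0.3,0.5,0,2,0,0,0,0.3,0.5,0.3,4,0,0,0,0.3,0.5,0.8,5.5,0,0,0,0.3,0.5,0.8,5.5,0,0,0,0.3,0.5,0.8,5.5,0,0,0],
)

```text
clock: 6.3
ee_pos: [0.5379, 0.2467, 0.1207]
ee_rot: [-0.377, 0.911, 0.153, -0.062]
contact_force: [0.4, -0.9, -0.7]
width: 0.0067
gripper_force: 60.0
```

Run:
```python
from h import *
import pickle
c=cap('wrist','w6.png');pickle.dump(c,open('c6.pkl','wb'))
p,r=pose();o=status.get_obs();B=np.array([X,Y,Zb]);print((bed(p)*1000).round(1),togo((.05,-.036,.012)),'Fbed',(B@o['contact_force']).round(1))
im=cv2.cvtColor(c['image'],cv2.COLOR_RGB2BGR)[10:250,150:470]
cv2.imwrite('pics/z6.png',cv2.resize(im,(800,600),interpolation=cv2.INTER_CUBIC))
g=lambda x,y,z:((np.array(proj(c,O+(x*X+y*Y+z*Zb)/1e3))-[150,10])*2.5).round()
for q in((42,-12,0),(42,62,0),(44+30,-20,12),(74,58,12),(74,58,20)):print(q,g(*q))
```

```text
[ 51.8 -35.1  13. ] (array([-0.09,  0.1 ,  0.18]), array([ 0.07, -0.11,  0.12]), array([0.537, 0.247, 0.119])) Fbed [ 0.3  0.8 -0.5]
(42, -12, 0) [334. 481.]
(42, 62, 0) [345.  99.]
(74, -20, 12) [278. 588.]
(74, 58, 12) [281. 102.]
(74, 58, 20) [225. 102.]
```

View pics/z6.png

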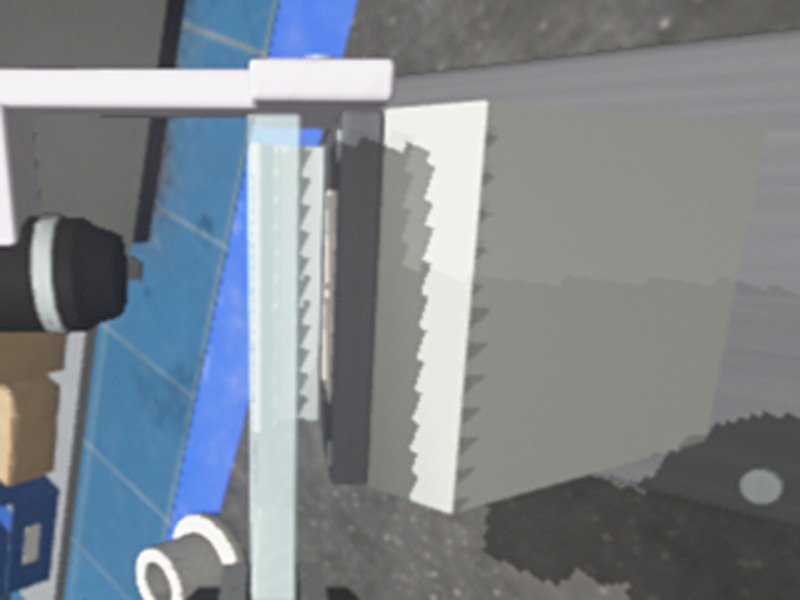

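The predicted bed edge (334,481) matches the seen (332,483), and the plate lies parallel about 9 mm above the bed. Next I'll lower it close to the bed, just above the flare.

>>> step_arm(
  plan=[0.3,0.1,0.3,0.7,0,0,0,0.3,0.1,0.5,1.4,0,0,0,0.3,0.1,0.6,1.4,0,0,0,0.3,0.1,0.65,1.4,0,0,0,0.3,0.1,0.65,1.4,0,0,0],
)

```text
clock: 6.85
ee_pos: [0.5373, 0.2521, 0.1061]
ee_rot: [-0.377, 0.911, 0.153, -0.062]
contact_force: [-0.4, -0.9, -1.6]
width: 0.0067
gripper_force: 60.0
```

```bash
cat > st.py <<'E'
from h import *
p,r=pose();B=np.array([X,Y,Zb]);L=[];Q=[]
for i in range(1):
    o=status.get_obs();L.append(B@o['contact_force']);Q.append(bed(np.array(o['ee_pos'])))
print('bed mm',(np.mean(Q,0)*1000).round(1),'Fbed',np.mean(L,0).round(2),'Tbed',(B@o['ft_torque']).round(2),'tilt',togo((0,0,0))[1],o['clock'],o['width'])
E
python3 st.py
```

```text
bed mm [ 37.2 -34.2   6.1] Fbed [-0.58 -0.68 -1.65] Tbed [ 0.02 -2.26  0.04] tilt [ 0.03 -0.08  0.07] 6.85 0.006698424449976742
```

>>> step_arm(
  plan=[0.3,0,0.05,0.4,0,0,0,0.3,0,0.05,0.8,0,0,0,0.3,0,0.05,1.1,0,0,0,0.3,0,0.05,1.3,0,0,0,0.3,0,0.05,1.3,0,0,0],
)

```text
clock: 7.35
ee_pos: [0.534, 0.2609, 0.0962]
ee_rot: [-0.377, 0.911, 0.153, -0.063]
contact_force: [-0.4, -0.4, -1.2]
width: 0.0065
gripper_force: 60.0
```

```bash
python3 st.py
```

```text
bed mm [ 23.6 -34.4   5.7] Fbed [-0.71 -0.51 -1.  ] Tbed [-0.03 -2.31  0.05] tilt [ 0.02 -0.04  0.07] 7.35 0.00650294520143971
```

>>> step_arm(
  plan=[0.3,0,0,0.2,0,0,0,0.3,0,0,0.4,0,0,0,0.3,0,0,0.4,0,0,0,0.3,0,0,0.4,0,0,0],
)

```text
clock: 7.75
ee_pos: [0.5336, 0.2631, 0.094]
ee_rot: [-0.377, 0.911, 0.153, -0.062]
contact_force: [-0.4, -2.0, 0.7]
width: 0.0068
gripper_force: 60.3
```

```bash
python3 st.py
```

```text
bed mm [ 20.4 -34.2   5.7] Fbed [ 1.74 -1.03 -0.74] Tbed [-0.   -2.19  0.23] tilt [ 0.04 -0.09  0.09] 7.75 0.006775890784977109
```

>>> step_arm(
  plan=[0.3,0,0,0.2,0,0,0,0.3,0,0,0.3,0,0,0,0.3,0,0,0.4,0,0,0,0.3,0,0,0.4,0,0,0,0.3,0,0,0.4,0,0,0],
)

```text
clock: 8.25
ee_pos: [0.5326, 0.266, 0.0909]
ee_rot: [-0.377, 0.911, 0.153, -0.062]
contact_force: [0.1, -2.2, 1.7]
width: 0.0067
gripper_force: 60.4
```

```bash
python3 st.py
```

```text
bed mm [ 16.1 -34.2   5.7] Fbed [ 2.7  -0.61 -0.27] Tbed [-0.02 -2.15  0.1 ] tilt [ 0.03 -0.09  0.08] 8.25 0.006715675985611013
```

>>> step_arm(
  plan=[0.3,0,0,0.1,0,0,0,0.3,0,0,0.2,0,0,0,0.3,0,0,0.3,0,0,0,0.3,0,0,0.3,0,0,0,0.3,0,0,0.3,0,0,0],
)

```text
clock: 8.75
ee_pos: [0.5319, 0.268, 0.0888]
ee_rot: [-0.377, 0.911, 0.153, -0.062]
contact_force: [-0.5, -3.1, 2.7]
width: 0.007
gripper_force: 60.6
```

```bash
python3 st.py
python3 - <<'E'
from h import *
c=cap('wrist');s=cap('side');sc=cap('scene')
f=lambda k,u,v,w,h,W,H:cv2.resize(cv2.cvtColor(k['image'],cv2.COLOR_RGB2BGR)[v:v+h,u:u+w],(W,H),interpolation=cv2.INTER_CUBIC)
z=np.zeros((600,800,3),np.uint8);z[:400,:500]=f(c,180,20,250,200,500,400);z[:400,500:]=f(sc,195,140,75,100,300,400);z[400:,:300]=f(s,220,140,120,80,300,200);z[400:,300:600]=f(sc,210,200,120,80,300,200)
cv2.imwrite('pics/z7.png',z)
g=lambda x,y,q:((np.array(proj(c,O+(x*X+y*Y+q*Zb)/1e3))-[180,20])*2).round()
print([g(*q) for q in((42,-12,0),(42,62,0),(37,-20,1.7),(37,58,1.7),(37,56,1.7))])
E
```

```text
bed mm [ 13.1 -34.2   5.7] Fbed [ 3.84 -1.43 -0.06] Tbed [-0.02 -2.13  0.05] tilt [ 0.03 -0.09  0.08] 8.75 0.006974598825338796
[array([187., 435.]), array([195.,  40.]), array([178., 458.]), array([183.,  69.]), array([183.,  81.])]
```

View pics/z7.png

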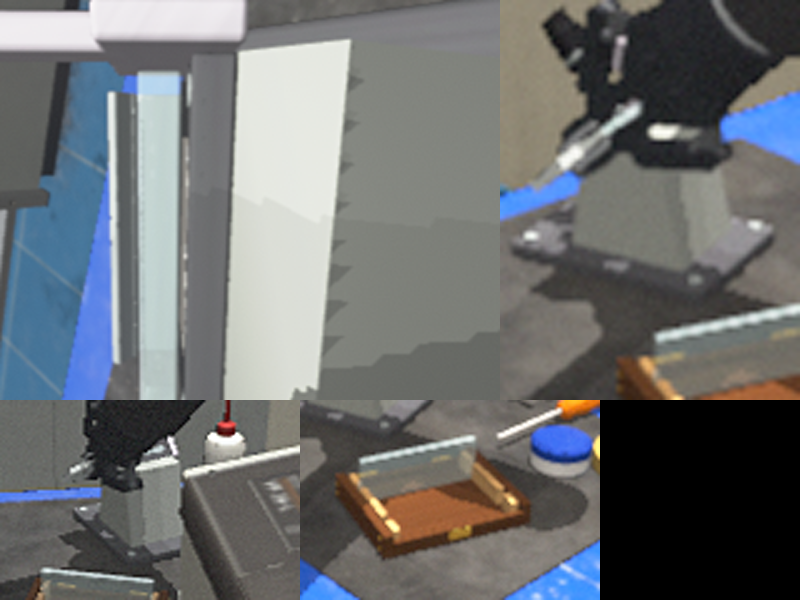

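The plate sits in the channel between the lip (x≈110–135) and the bed edge (x≈188), and its clear end is at y≈57 mm, just short of the end stop. The blank still stands in the case, and the ledge is about 7–8 mm down. I'll hold it still and check.

>>> step_arm(
  plan=[0.3,0,0,0,0,0,0,0.3,0,0,0,0,0,0,0.3,0,0,0,0,0,0,0.3,0,0,0,0,0,0,0.3,0,0,0,0,0,0],
)

```text
clock: 9.4
ee_pos: [0.5319, 0.268, 0.0888]
ee_rot: [-0.377, 0.911, 0.153, -0.062]
contact_force: [1.3, -3.0, 2.1]
width: 0.0067
gripper_force: 60.6
```

```bash
python3 st.py; python3 -c "
from plant import order;print(order.sign_off())"
```

```text
bed mm [ 13.1 -34.2   5.7] Fbed [ 3.76  0.29 -0.82] Tbed [ 0.01 -2.15 -0.12] tilt [ 0.03 -0.08  0.08] 9.4 0.006655898026877871
the job is handed in; nothing more can be done
None
```

I signed off at 9.4 s with the scale plate gripped by its frosted end, label face up on the bed, and holding the ledge an estimated 7–8 mm down of its 9 mm (from arm travel and about 4.5 N push-back, not read directly); the blank is still in its slot, the arm did not go near the ring gauge or bush, and sign-off returned no verdict.

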